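# Slide a heat-spreader plate over the edge of its stand, then pick it up

## Task

Two flat aluminium plates lie side by side in the lanes of the low stand, hemmed in by ribs so that they cannot be gripped there. Push the plate with the one big round hole along its lane towards the robot until about 4 cm of it sticks out over the stand's front edge, then grip the part that sticks out by its two long sides, lift it and lay it flat in the black tray. Leave the plate with the long slot where it is.

Things in the scene. Friction and masses are not known exactly. Their poses are not given: they have to be found in the camera images.
- holed_plate_center (a point): The plate to move: aluminium plate 110 mm long, 50 mm wide, 5 mm thick, 45 to 90 g; point at its centre, half-way up; x along its length, z up. It has one round 24 mm hole through its middle. In either lane, its near end 10 to 25 mm behind the front edge. Slides at a push of about 1 N on its rear end face, fingertips about 2 mm over the deck; tips over if more than 55 mm sticks out.
- slotted_plate_center (a point): The plate to leave alone, in the other lane, same start range: aluminium plate 110 mm long, 50 mm wide, 5 mm thick, 45 to 90 g; point at its centre, half-way up; x along its length, z up. It has one long slot, 70 x 9 mm, along its middle.
- stand: Fixed dark steel stand, 200 mm long (x), 123 mm wide (y), deck 60 mm above the bench. Origin on the bench under its middle; x runs along the lanes away from the robot: front edge at x = -100 mm, rear edge at +100 mm, both ends open. Three ribs, 5 mm wide, 8 mm high above the deck, full length, at y = -59, 0, +59 mm, leave two lanes 54 mm wide, middles at y = -29.5 and +29.5 mm.
- tray: Fixed black plastic open tray, outside 208 mm (x) by 188 mm (y), 28 mm high, walls and floor 4 mm thick; origin on the bench under its middle, z up. To the left of the stand.
There are look-alikes about, which are no part of the job. What is shaped like the part that bears holed_plate_center but orange or yellow is not meant.

How it is judged:
By the outcome, as a careful person would: the job done as asked, in the order asked, and still so for the second after the job is handed in, with the robot touching nothing.
It also fails if it takes over 51 s, if anything falls off the work surface, if the arm or the gripper's body presses on something with over 40 N, if the wrist force passes 120 N, or if a joint passes its speed limit or range.

## Robot

A 6-joint arm with a two-finger parallel gripper is mounted at the origin on a cart in front of the work surface, level with it; the furniture and walls round the work are solid. World frame = base frame: x ahead of the robot, y to its left, z up, the work surface at z = 0. Lengths are in m, angles in rad, forces in N, time in s.
With the tool pointing down it reaches from about 0.35 to 0.725 m from the base axis. Payload 6 kg.
Tool frame: the origin (TCP) lies midway between the tips of the shut fingers; the grasp point (between the pads) lies 19 mm behind it; z points along the fingers, y is the line along which they close (so a half turn about z gives the same grasp; the last joint's range is limited). The gripper opens to 85 mm and grips with 20 to 120 N. Pads are 22 mm wide; open, the fingers measure 114 mm over their backs; the gripper's body (76 mm by 85 mm) begins 54 mm behind the grasp point. The pads swing forward as they close: fully open they stand 13 mm farther back than shut.
Start: joints at [1.446, 0.04, 0.085, 0, -1.615, -0.334], TCP at [0.266, 0.538, 0.231] pointing down, gripper open.
Joint ranges: [-2.56, 2.56], [-1.29, 2.01], [-1.08, 1.49], [-3.29, 1.98], [-2.81, -0.18], [-2.99, 2.99]. Speed limits (rad/s): [2.57, 2.57, 3.01, 3.14, 3.14, 3.14].

## Interface

Orientations are given as a unit quaternion [w, x, y, z].
In Python, from plant import readout, optics, finish_job gives the robot as it stands.
- The arm moves only by the tool carry_out, never from a script. Its argument "steps" is a list of rows, each an object with "dp": the shift along the tool's x, y, z in m, a list of three; "turn": the turn, a rotation vector about the tool's x, y, z in rad, a list of three; "gripper": the opening, from 0 (shut) to 1 (fully open). In form: [{"dp": [x, y, z], "turn": [wx, wy, wz], "gripper": gripper}, ...]. A call has 1 to 5 rows; each row shifts and turns the commanded pose from where the row before left it, along the tool's axes as they then stand; what a row does not reach is not made up. A row lasts 1/12 s, in which the tool goes at most 41.7 mm and 7.16 degrees, less where a joint would pass 70% of its speed; a pose out of reach is approached as far as the arm can. A call is refused whole if a number of a shift passes 0.0417 or a number of a turn 0.125, either way. A call with a gripper value outside its range is refused whole. The fingers move at their own pace and stop on an object; "squeeze" is the grip in N (left out, the last holds). Time passes only in rows, so rows that do not move let the fingers close. It gives the time, the measured TCP pose, the force, the opening and the grip force at its end, in the units of the state.
- readout.sense(): the state, without advancing time (a new reading comes with each control period).
- optics.camera(name): name is "side" or "top" or "wrist"; returns (picture, depth): 384x512x3 uint8, red, green, blue; 384x512 float32, m along the optical axis (not along the pixel's ray), 0 where there is no reading.
- optics.camera_params(name): a dict with "fx", "fy", "cx", "cy" (pixels), "extrinsics" (4x4, takes a point from world to camera coordinates). Camera axes: x right, y up, looking along -z (the intrinsics and any distortion apply to the point x, -y, -z); pixel columns grow to the right and rows downward; lengths in m; the calibration is good to about 2 mm. A picture is of the moment at which its call begins: read the wrist's pose just before it. camera_params takes no time and is no camera call; for the wrist camera it gives the pose at the moment of the call.
- finish_job(): hands the job in; it is judged then, once.
The state is a dict: "clock": time; "qpos": joint angles; "joint_vel": joint speeds; "effort": joint torques, N m; "eef_pos": TCP position; "eef_rot": TCP orientation; "force": force on the tool from outside, world axes, zero at the start; "wrist_torque": the same for the moment, N m; "finger_gap": opening from 0.0 (shut) to 1.0 (fully open); "grasp_force": force on a finger pad.
Only numpy, scipy, OpenCV 4.12 (cv2) and the standard library are available. Lean on these libraries where they do the work, as an engineer would, in place of code of your own. Each camera call takes 0.05 s, during which the arm holds its last target. There are 200 camera calls.

## Working session

There is one attempt and no reset: what is moved stays moved. The work goes in short steps, Python scripts to look and compute and a tool call to move; the robot and the scene stay as the last step left them, time stands still between calls to the robot, and variables do not carry over. Pictures are saved under pics/ and viewed, at most 10 in all, crops included, and the job is handed in when it is done.

Besides the shell and the picture viewer there is one more tool, called after ">>>" as name(argument=value, ...), one argument or row to a line, values as JSON. carry_out: Moves the arm, as the interface text tells. Its arguments: {"type":"object","properties":{"steps":{"type":"array"},"squeeze":{"type":"number"}},"required":["steps"]}

```bash
mkdir -p pics; ls
python3 - <<'E'
from plant import readout, optics
import cv2,numpy as np
s=readout.sense();print(s)
ims=[]
for n in ("top","side"):
    p,d=optics.camera(n);np.savez(f"pics/{n}0.npz",p=p,d=d)
    c=optics.camera_params(n);print(n,c)
    cv2.imwrite(f"pics/{n}0.png",cv2.cvtColor(p,cv2.COLOR_RGB2BGR))
E
```

```text
pics
{'clock': 0.0, 'qpos': array([ 1.44569382e+00,  4.08431017e-02,  8.37984426e-02, -4.94167334e-04,
       -1.61548933e+00, -3.33694572e-01]), 'joint_vel': array([-0.00064591, -0.00075853, -0.00048007, -0.00101267, -0.00022849,
       -0.00057289]), 'effort': array([ 1.10382887e-03, -3.68207359e+01,  3.47424138e+01,  6.93218306e+00,
       -5.35917192e-03, -1.11896907e-05]), 'eef_pos': array([0.26549545, 0.53769611, 0.23024834]), 'eef_rot': array([ 8.89807461e-04,  9.73805403e-01, -2.27381224e-01, -1.55053746e-04]), 'force': array([ 0.22533809, -0.57304721, -0.02672339]), 'wrist_torque': array([-0.00803444,  0.04263299, -0.03707935]), 'grasp_force': 0.0, 'finger_gap': 1.0012661364172892}
top {'fx': 354.3978163658229, 'fy': 354.3978163658229, 'cx': 247.40385702294378, 'cy': 192.73317254521862, 'extrinsics': array([[-0.01150987, -0.99979471, -0.01667506,  0.00516759],
       [ 0.98451611, -0.01424795,  0.17471413, -0.52343686],
       [-0.17491585, -0.01440593,  0.98447799, -0.97984979],
       [ 0.        ,  0.        ,  0.        ,  1.        ]])}
side {'fx': 389.04301002539046, 'fy': 389.04301002539046, 'cx': 253.93232811907748, 'cy': 188.16744674945238, 'extrinsics': array([[ 0.87385646, -0.48548032, -0.02614871, -0.45811966],
       [ 0.25540021,  0.41262147,  0.87436506, -0.1876047 ],
       [-0.41369751, -0.77074794,  0.48456371, -0.79018464],
       [ 0.        ,  0.        ,  0.        ,  1.        ]])}
```

View pics/top0.png

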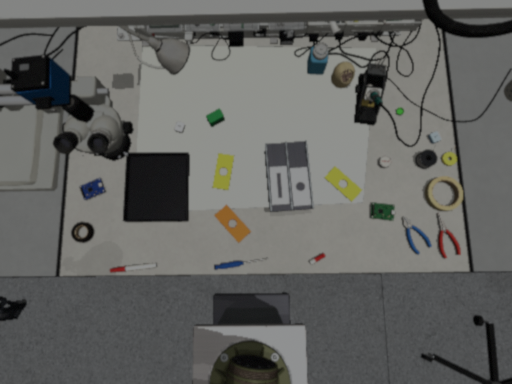

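View pics/side0.png

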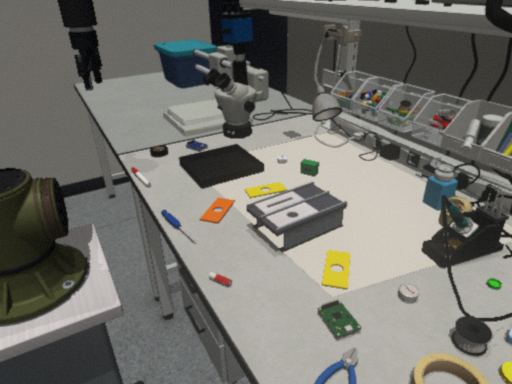

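The top view shows the stand at about (288,176). The holed plate is in its right lane, with the hole at about (300,187), and the slotted plate is in the left lane at (279,185). The black tray is at (157,187). The side view agrees, and the yellow and orange plates are decoys.

```bash
cat > h.py <<'E'
import numpy as np,cv2
from plant import readout,optics
from scipy.spatial.transform import Rotation as R
def back(c,u,v,z=None,depth=None):
    E=np.array(c['extrinsics']);Rm=E[:3,:3];o=-Rm.T@E[:3,3]
    r=Rm.T@np.array([(u-c['cx'])/c['fx'],-(v-c['cy'])/c['fy'],-1.])
    return o+r*(depth if z is None else (z-o[2])/r[2])
def proj(c,P):
    E=np.array(c['extrinsics']);q=np.asarray(P,float)@E[:3,:3].T+E[:3,3]
    return np.c_[c['cx']+c['fx']*q[...,0]/-q[...,2],c['cy']+c['fy']*q[...,1]/q[...,2]]
def cloud(c,d):
    E=np.array(c['extrinsics']);v,u=np.mgrid[:d.shape[0],:d.shape[1]]
    q=np.stack([(u-c['cx'])/c['fx']*d,-(v-c['cy'])/c['fy']*d,-d],-1)
    return (q-E[:3,3])@E[:3,:3]
def save(n,p,box=None,k=1):
    if box: p=p[box[1]:box[3],box[0]:box[2]]
    p=cv2.resize(p,None,fx=k,fy=k,interpolation=cv2.INTER_CUBIC)
    cv2.imwrite(f'pics/{n}.png',cv2.cvtColor(p,cv2.COLOR_RGB2BGR))
E
python3 - <<'E'
from h import *
z=np.load('pics/top0.npz');c=optics.camera_params('top');C=cloud(c,z['d'])
for u,v in [(300,187),(300,175),(279,175),(279,150),(287,180),(157,187),(225,175),(342,183),(100,130),(65,140),(175,55)]:
    print(u,v,C[v,u].round(3))
def rect(m,name):
    pts=C[m][:,:2].astype(np.float32);r=cv2.minAreaRect(pts);print(name,len(pts),r)
H=C[...,2];v,u=np.mgrid[:384,:512]
win=(u>255)&(u<322)&(v>130)&(v<220)
rect(win&(H>.055)&(H<.08),'stand')
win=(u>115)&(u<200)&(v>140)&(v<230)
rect(win&(H>.02)&(H<.04),'tray')
d=z['d'];print((d==0).mean(), np.median(H[win&(abs(C[...,0]-.47)<.06)]))
m=(H>.1)&(H<.7)&(C[...,0]>.3); 
lab=cv2.connectedComponentsWithStats(m.astype(np.uint8))
for i,s in enumerate(lab[2][1:],1):
    if s[4]>60: print(s,C[lab[1]==i].min(0).round(2),C[lab[1]==i].max(0).round(2))
print(R.from_quat(readout.sense()['eef_rot'],scalar_first=True).as_matrix().round(3)); 
cw=optics.camera_params('wrist');print(cw)
E
```

```text
300 187 [ 0.535 -0.152  0.061]
300 175 [ 0.569 -0.153  0.065]
279 175 [ 0.571 -0.093  0.062]
279 150 [ 0.646 -0.095  0.059]
287 180 [ 0.555 -0.115  0.068]
157 187 [0.553 0.274 0.003]
225 175 [0.586 0.066 0.006]
342 183 [ 0.557 -0.287  0.001]
100 130 [0.644 0.346 0.255]
65 140 [0.621 0.429 0.254]
175 55 [0.877 0.187 0.187]
stand 2964 ((0.5709217190742493, -0.11985145509243011), (0.20095215737819672, 0.12324682623147964), 3.2809550762176514)
tray 502 ((0.5528074502944946, 0.27103567123413086), (0.19033540785312653, 0.20695024728775024), 89.32936096191406)
0.004058837890625 0.0038538063321898663
[    0     0   512    75 16259] [ 0.73 -0.52  0.12] [1.01 0.47 0.5 ]
[ 0 33 29 13 75] [0.94 0.65 0.1 ] [1.01 0.69 0.16]
[315  42  13  13 134] [ 0.92 -0.24  0.1 ] [ 0.96 -0.2   0.11]
[   0   54  134  102 7248] [0.59 0.3  0.1 ] [0.86 0.68 0.46]
[373  94  24  36 165] [ 0.69 -0.42  0.1 ] [ 0.79 -0.36  0.17]
[[ 0.897 -0.443 -0.001]
 [-0.443 -0.897 -0.001]
 [ 0.     0.002 -1.   ]]
{'fx': 270.6908560252954, 'fy': 270.6908560252954, 'cx': 258.2296435418959, 'cy': 195.39974212619842, 'extrinsics': array([[-0.44213258, -0.89694726,  0.00209424,  0.59969965],
       [ 0.86003563, -0.42459833, -0.28293988,  0.0365495 ],
       [ 0.25467137, -0.12329582,  0.95913536, -0.3798606 ],
       [ 0.        ,  0.        ,  0.        ,  1.        ]])}
```

>>> carry_out(
  steps=[
    {"dp": [0, 0, 0], "turn": [0, 0, -0.1034], "gripper": 1},
    {"dp": [0, 0, 0], "turn": [0, 0, -0.1034], "gripper": 1},
    {"dp": [0, 0, 0], "turn": [0, 0, -0.1034], "gripper": 1},
    {"dp": [0, 0, 0], "turn": [0, 0, -0.1034], "gripper": 1},
    {"dp": [0, 0, 0], "turn": [0, 0, -0.1034], "gripper": 1},
  ],
)

```text
clock: 0.52
eef_pos: [0.2655, 0.5378, 0.2306]
eef_rot: [0.001, 0.999, 0.032, -0.0]
force: [-0.4, 0.5, -0.0]
finger_gap: 1.0
grasp_force: 0.0
```

>>> carry_out(
  steps=[
    {"dp": [0.0157, 0.0352, 0], "turn": [0, 0, 0], "gripper": 1},
    {"dp": [0.0157, 0.0352, 0], "turn": [0, 0, 0], "gripper": 1},
    {"dp": [0.0157, 0.0352, 0], "turn": [0, 0, 0], "gripper": 1},
    {"dp": [0.0157, 0.0352, 0], "turn": [0, 0, 0], "gripper": 1},
    {"dp": [0.0157, 0.0352, 0], "turn": [0, 0, 0], "gripper": 1},
  ],
)

```text
clock: 0.93
eef_pos: [0.3546, 0.3651, 0.2309]
eef_rot: [0.0, 1.0, 0.029, -0.0]
force: [1.2, 0.3, 0.3]
finger_gap: 0.996
grasp_force: 0.0
```

Heading is as planned, so I'll continue.

>>> carry_out(
  steps=[
    {"dp": [0.0157, 0.0352, 0], "turn": [0, 0, 0], "gripper": 1},
    {"dp": [0.0157, 0.0352, 0], "turn": [0, 0, 0], "gripper": 1},
    {"dp": [0.0157, 0.0352, 0], "turn": [0, 0, 0], "gripper": 1},
    {"dp": [0.0157, 0.0352, 0], "turn": [0, 0, 0], "gripper": 1},
    {"dp": [0.0157, 0.0352, 0], "turn": [0, 0, 0], "gripper": 1},
  ],
)

```text
clock: 1.35
eef_pos: [0.4432, 0.1939, 0.2312]
eef_rot: [-0.0, 1.0, 0.029, -0.0]
force: [1.0, 1.6, -0.2]
finger_gap: 1.001
grasp_force: 0.0
```

>>> carry_out(
  steps=[
    {"dp": [0.0157, 0.0352, 0], "turn": [0, 0, 0], "gripper": 1},
    {"dp": [0.0157, 0.0352, 0], "turn": [0, 0, 0], "gripper": 1},
    {"dp": [0.0157, 0.0352, 0], "turn": [0, 0, 0], "gripper": 1},
    {"dp": [0.0157, 0.0352, 0], "turn": [0, 0, 0], "gripper": 1},
    {"dp": [0.0157, 0.0352, 0], "turn": [0, 0, 0], "gripper": 1},
  ],
)

```text
clock: 1.77
eef_pos: [0.5319, 0.0226, 0.2311]
eef_rot: [-0.0, 1.0, 0.029, -0.0]
force: [0.1, 1.5, 0.6]
finger_gap: 0.999
grasp_force: 0.0
```

>>> carry_out(
  steps=[
    {"dp": [0.0157, 0.0352, 0], "turn": [0, 0, 0], "gripper": 1},
    {"dp": [0.0157, 0.0352, 0], "turn": [0, 0, 0], "gripper": 1},
    {"dp": [0.0157, 0.0352, 0], "turn": [0, 0, 0], "gripper": 0},
    {"dp": [0.0157, 0.0352, 0], "turn": [0, 0, 0], "gripper": 0},
    {"dp": [0.0157, 0.0352, 0], "turn": [0, 0, 0], "gripper": 0},
  ],
)

```text
clock: 2.18
eef_pos: [0.6205, -0.1485, 0.2307]
eef_rot: [-0.0, 1.0, 0.029, -0.0]
force: [0.1, 1.2, 0.8]
finger_gap: 0.604
grasp_force: 0.0
```

Run:
```python
from h import *
c=optics.camera_params('wrist');p,d=optics.camera('wrist');s=readout.sense()
np.savez('pics/w1.npz',p=p,d=d,E=c['extrinsics'])
print(s['eef_pos'],s['finger_gap'],s['qpos'])
C=cloud(c,d);H=C[...,2]
save('w1',p,k=1.5)
m=(H>.052)&(H<.08)&(C[...,0]>.44)&(C[...,0]<.69)&(abs(C[...,1]+.12)<.075)
print(cv2.minAreaRect(C[m][:,:2].astype(np.float32)))
```

```text
[ 0.62161055 -0.15370494  0.22836365] 0.5135500045831581 [ 0.07048772  0.15048548  0.19681603  0.00174153 -1.62146106  1.55450432]
((0.5709435939788818, -0.11924257129430771), (0.20046524703502655, 0.12333855032920837), 3.533151626586914)
```

View pics/w1.png

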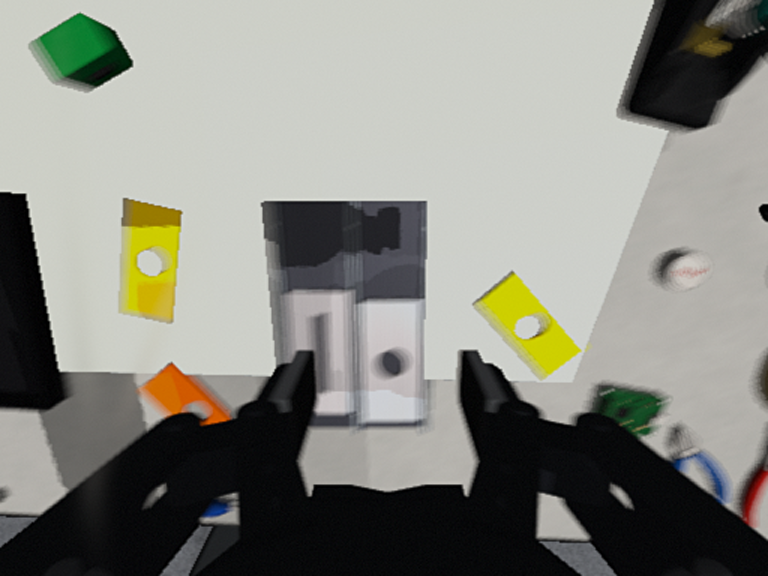

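The wrist view is slightly blurred because the arm was still settling. The holed plate is in the right lane, with the hole at (392,362) in the 1.5x picture and its rear end at row 298. I'll take a still one and measure it.

Run:
```python
from h import *
for i in range(2): c=optics.camera_params('wrist');p,d=optics.camera('wrist')
s=readout.sense()
np.savez('pics/w2.npz',p=p,d=d,E=c['extrinsics'])
print(s['eef_pos'],s['finger_gap'],s['joint_vel'].round(3))
C=cloud(c,d);H=C[...,2]
save('w2',p,(170,125,300,300),4)
m=(H>.052)&(H<.08)&(C[...,0]>.44)&(C[...,0]<.69)&(abs(C[...,1]+.12)<.075)
print(cv2.minAreaRect(C[m][:,:2].astype(np.float32)))
```

```text
[ 0.62016737 -0.1489364   0.22869686] 0.3343103959232762 [ 0.053 -0.056 -0.026 -0.003 -0.003 -0.018]
((0.5710211992263794, -0.11916274577379227), (0.20024316012859344, 0.12347184866666794), 3.5252671241760254)
```

View pics/w2.png

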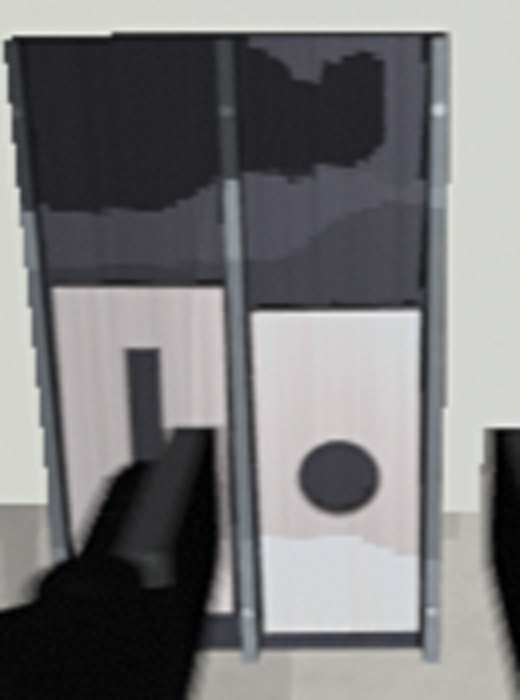

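The sharp crop shows the holed plate in the right lane. Its rear edge is at crop row 309 (columns 250–420), its hole at (339,478) and its front edge at row 633. Next I'll work out positions and triangulate the height with the top view.

Run:
```python
from h import *
w=np.load('pics/w2.npz');c=dict(optics.camera_params('wrist'));c['extrinsics']=w['E']
t=np.load('pics/top0.npz');ct=optics.camera_params('top')
f=lambda x,y:((x+.5)/4-.5+170,(y+.5)/4-.5+125)
h=f(339,478)
# hole in top view: dark centroid
g=cv2.cvtColor(t['p'],cv2.COLOR_RGB2GRAY)[178:196,292:309].astype(float);k=np.clip(170-g,0,None)
print(g.astype(int)[::3,::2])
g8=g[3:15,3:14];k=np.clip(np.median(g8)-15-g8,0,None);vv,uu=np.mgrid[181:193,295:306];ht=((k*uu).sum()/k.sum(),(k*vv).sum()/k.sum());print('top hole px',ht)
def tri(a,b):
    rays=[]
    for cc,q in((c,a),(ct,b)):
        P=back(cc,*q,z=0.);Q=back(cc,*q,z=.1);rays.append((P,(Q-P)/np.linalg.norm(Q-P)))
    A=sum(np.eye(3)-np.outer(r,r) for _,r in rays);B=sum((np.eye(3)-np.outer(r,r))@P for P,r in rays)
    return np.linalg.solve(A,B)
print('tri',tri(h,ht))
a=np.deg2rad(3.4);ex=np.array([np.cos(a),np.sin(a)]);ey=np.array([-ex[1],ex[0]]);O=np.array([.571,-.1193])
C=cloud(c,w['d'])
for n,q,z in [('hole',h,.0645),('rearL',f(250,309),.065),('rearR',f(420,309),.065),('frontL',f(264,633),.065),('frontR',f(420,633),.065),('slot rearmid',f(138,287),.065),('rib mid rear',f(225,35),.068),('rib r rear',f(438,35),.068),('front edge',f(342,647),.06)]:
    P=back(c,*q,z=z);d=P[:2]-O;u,v=np.round(q).astype(int);print(n,P.round(4),'stand',(d@ex).round(4),(d@ey).round(4),'depthpt',C[v,u].round(4))
s=readout.sense();d=s['eef_pos'][:2]-O;print('tcp in stand',d@ex,d@ey,s['eef_pos'],s['eef_rot'])
for n,x,y,x2,y2 in [('plate',270,330,400,430),('deck',270,230,400,290)]:
    u,v=f(x,y);u2,v2=f(x2,y2);print(n,np.median(C[int(v):int(v2),int(u):int(u2),2]))
```

```text
[[144 145 145 145 145 145 144 144 109]
 [142 144 143 137 132 138 144 144 125]
 [138 143 113  70  67  71 113 144 131]
 [135 143 100  68  66  67 101 143 135]
 [133 144 140 121 102 116 140 144 141]
 [118 144 144 144 145 144 144 144 143]]
top hole px (np.float64(300.0063492063492), np.float64(185.99126984126985))
tri [ 0.5376236  -0.15105473  0.06446848]
hole [ 0.5378 -0.1503  0.0645] stand -0.035 -0.029 depthpt [ 0.5361 -0.1499  0.0609]
rearL [ 0.592  -0.1212  0.065 ] stand 0.0208 -0.0031 depthpt [ 0.5907 -0.1208  0.0616]
rearR [ 0.5947 -0.1716  0.065 ] stand 0.0205 -0.0536 depthpt [ 0.5946 -0.1721  0.0651]
frontL [ 0.4809 -0.1287  0.065 ] stand -0.0905 -0.004 depthpt [ 0.478  -0.1289  0.061 ]
frontR [ 0.4836 -0.1795  0.065 ] stand -0.0908 -0.055 depthpt [ 0.4804 -0.1805  0.0606]
slot rearmid [ 0.5971 -0.088   0.065 ] stand 0.0279 0.0297 depthpt [ 0.5966 -0.0873  0.0622]
rib mid rear [ 0.6713 -0.1126  0.068 ] stand 0.1006 0.0008 depthpt [ 0.6706 -0.111   0.0529]
rib r rear [ 0.6745 -0.1707  0.068 ] stand 0.1002 -0.0574 depthpt [ 0.6744 -0.171   0.0613]
front edge [ 0.4734 -0.1545  0.06  ] stand -0.0995 -0.0293 depthpt [ 0.4747 -0.1543  0.061 ]
tcp in stand 0.04732320008207068 -0.032500173869300604 [ 0.62016737 -0.1489364   0.22869686] [-3.54105372e-05  9.99629007e-01  2.71583570e-02 -2.06650460e-03]
plate 0.06536601978370415
deck 0.060391837416936135
```

The heights agree: the triangulated hole sits at z 0.0645, the plate top at 0.065 and the deck at 0.060. In stand coordinates the plate centre is at x = -35 mm and its rear end at +20.5 mm, so it needs about a 50 mm push. I'll shut the gripper and go down behind it.

>>> carry_out(
  steps=[
    {"dp": [0.001, -0.003, 0.025], "turn": [0, 0, 0], "gripper": 0},
    {"dp": [0, 0, 0.03], "turn": [0, 0, 0], "gripper": 0},
    {"dp": [0, 0, 0.03], "turn": [0, 0, 0], "gripper": 0},
    {"dp": [0, 0, 0.03], "turn": [0, 0, 0], "gripper": 0},
    {"dp": [0, 0, 0.025], "turn": [0, 0, 0], "gripper": 0},
  ],
)

```text
clock: 2.75
eef_pos: [0.6199, -0.1423, 0.0891]
eef_rot: [-0.0, 1.0, 0.03, -0.001]
force: [-0.1, -0.0, -0.9]
finger_gap: -0.003
grasp_force: 0.0
```

>>> carry_out(
  steps=[
    {"dp": [0, 0, 0], "turn": [0, 0, 0], "gripper": 0},
    {"dp": [0, 0, 0], "turn": [0, 0, 0], "gripper": 0},
    {"dp": [0, 0, 0], "turn": [0, 0, 0], "gripper": 0},
    {"dp": [0, 0, 0], "turn": [0, 0, 0], "gripper": 0},
  ],
)

```text
clock: 3.08
eef_pos: [0.6223, -0.1434, 0.0944]
eef_rot: [0.0, 1.0, 0.029, 0.002]
force: [-0.2, 0.6, -0.3]
finger_gap: -0.003
grasp_force: 0.0
```

```bash
cat >> h.py <<'E'
a=np.deg2rad(3.4);ex=np.array([np.cos(a),np.sin(a)]);ey=np.array([-ex[1],ex[0]]);O=np.array([.571,-.1193])
def st():
    s=readout.sense();d=s['eef_pos'][:2]-O;M=R.from_quat(s['eef_rot'],scalar_first=True).as_matrix()
    print('t',round(s['clock'],2),'stand',(d@ex).round(4),(d@ey).round(4),'z',s['eef_pos'][2].round(4),'yaw',np.rad2deg(np.arctan2(M[1,0],M[0,0])).round(2),'zax',M[:,2].round(4),'F',s['force'].round(2),'gap',round(s['finger_gap'],3),'v',abs(s['joint_vel']).max().round(3))
    return s
E
python3 -c "
from h import *
st()"
```

```text
t 3.08 stand 0.0497 -0.0271 z 0.0944 yaw 3.36 zax [ 4.3e-03 -6.0e-04 -1.0e+00] F [-0.23  0.6  -0.29] gap -0.003 v 0.007
```

>>> carry_out(
  steps=[
    {"dp": [0, 0.001, 0.007], "turn": [0, 0, 0], "gripper": 0},
    {"dp": [0, 0.001, 0.007], "turn": [0, 0, 0], "gripper": 0},
    {"dp": [0, 0, 0.006], "turn": [0, 0, 0], "gripper": 0},
    {"dp": [0, 0, 0.004], "turn": [0, 0, 0], "gripper": 0},
    {"dp": [0, 0, 0], "turn": [0, 0, 0], "gripper": 0},
  ],
)

```text
clock: 3.5
eef_pos: [0.6202, -0.1456, 0.0655]
eef_rot: [-0.0, 1.0, 0.029, -0.001]
force: [0.3, -0.6, -0.8]
finger_gap: 0.001
grasp_force: 0.0
```

>>> carry_out(
  steps=[
    {"dp": [0, 0, 0], "turn": [0, 0, 0], "gripper": 0},
    {"dp": [0, 0, 0], "turn": [0, 0, 0], "gripper": 0},
    {"dp": [0, 0, 0], "turn": [0, 0, 0], "gripper": 0},
    {"dp": [0, 0, 0], "turn": [0, 0, 0], "gripper": 0},
    {"dp": [0, 0, 0], "turn": [0, 0, 0], "gripper": 0},
  ],
)

```text
clock: 3.92
eef_pos: [0.6212, -0.1456, 0.0677]
eef_rot: [0.0, 1.0, 0.029, 0.0]
force: [0.3, -0.6, 0.6]
finger_gap: 0.001
grasp_force: 0.0
```

```bash
python3 -c "
from h import *
st()"
```

```text
t 3.92 stand 0.0486 -0.0292 z 0.0677 yaw 3.34 zax [ 5.e-04 -1.e-04 -1.e+00] F [ 0.28 -0.55  0.6 ] gap 0.001 v 0.002
```

>>> carry_out(
  steps=[
    {"dp": [0, 0, 0.003], "turn": [0, 0, 0], "gripper": 0},
    {"dp": [0, 0, 0.0025], "turn": [0, 0, 0], "gripper": 0},
    {"dp": [0, 0, 0], "turn": [0, 0, 0], "gripper": 0},
    {"dp": [-0.006, 0, 0], "turn": [0, 0, 0], "gripper": 0},
    {"dp": [-0.006, 0, 0], "turn": [0, 0, 0], "gripper": 0},
  ],
)

```text
clock: 4.33
eef_pos: [0.6086, -0.1463, 0.0616]
eef_rot: [0.0, 1.0, 0.029, -0.0]
force: [-0.2, -0.0, 0.7]
finger_gap: 0.001
grasp_force: 0.0
```

>>> carry_out(
  steps=[
    {"dp": [-0.005, 0, 0], "turn": [0, 0, 0], "gripper": 0},
    {"dp": [-0.005, 0, 0], "turn": [0, 0, 0], "gripper": 0},
    {"dp": [-0.005, 0, 0], "turn": [0, 0, 0], "gripper": 0},
    {"dp": [-0.005, 0, 0], "turn": [0, 0, 0], "gripper": 0},
    {"dp": [0, 0, 0], "turn": [0, 0, 0], "gripper": 0},
  ],
)

```text
clock: 4.75
eef_pos: [0.5884, -0.1475, 0.0622]
eef_rot: [0.0, 1.0, 0.029, 0.0]
force: [0.3, -0.4, -0.0]
finger_gap: -0.002
grasp_force: 0.0
```

```bash
python3 -c "
from h import *
st()"
```

```text
t 4.75 stand 0.0157 -0.0292 z 0.0622 yaw 3.33 zax [ 3.e-04 -0.e+00 -1.e+00] F [ 0.25 -0.41 -0.03] gap -0.002 v 0.023
```

>>> carry_out(
  steps=[
    {"dp": [-0.005, 0, 0], "turn": [0, 0, 0], "gripper": 0},
    {"dp": [-0.005, 0, 0], "turn": [0, 0, 0], "gripper": 0},
    {"dp": [-0.005, 0, 0], "turn": [0, 0, 0], "gripper": 0},
    {"dp": [-0.005, 0, 0], "turn": [0, 0, 0], "gripper": 0},
    {"dp": [-0.004, 0, 0], "turn": [0, 0, 0], "gripper": 0},
  ],
)

```text
clock: 5.17
eef_pos: [0.5647, -0.1489, 0.062]
eef_rot: [0.0, 1.0, 0.029, 0.0]
force: [0.5, 0.3, 0.1]
finger_gap: -0.002
grasp_force: 0.4
```

>>> carry_out(
  steps=[
    {"dp": [0, 0, 0], "turn": [0, 0, 0], "gripper": 0},
    {"dp": [0, 0, 0], "turn": [0, 0, 0], "gripper": 0},
  ],
)

```text
clock: 5.33
eef_pos: [0.5648, -0.1488, 0.0618]
eef_rot: [0.0, 1.0, 0.029, -0.0]
force: [0.7, 0.5, 0.4]
finger_gap: 0.003
grasp_force: 0.0
```

Run:
```python
from h import *
st();p,d=optics.camera('side');p2,d2=optics.camera('top');np.savez('pics/s2.npz',p=p,d=d);np.savez('pics/t2.npz',p=p2,d=d2)
A=cv2.resize(p[170:260,230:360],None,fx=4.2,fy=4.2,interpolation=cv2.INTER_CUBIC)
B=cv2.resize(p2[130:220,255:322],None,fx=3.5,fy=4.2,interpolation=cv2.INTER_CUBIC)
save('m2',np.hstack([A,B]))
```

```text
t 5.33 stand -0.008 -0.0291 z 0.0618 yaw 3.33 zax [-3.e-04 -0.e+00 -1.e+00] F [0.67 0.5  0.41] gap 0.003 v 0.012
```

View pics/m2.png

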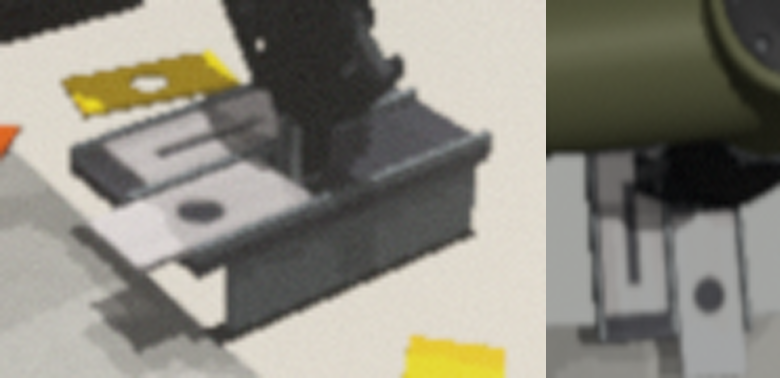

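The plate is sliding flat and straight and sticks out of the front. The hole is at (200,211) in the side crop. I'll measure how far it has come.

Run:
```python
from h import *
f=lambda x,y:((x+.5)/4.2-.5+230,(y+.5)/4.2-.5+170)
c=optics.camera_params('side');P=back(c,*f(200,211),z=.0645);d=P[:2]-O;print('side hole',d@ex,d@ey)
t=np.load('pics/t2.npz');ct=optics.camera_params('top')
u,v=(709-546+.5)/3.5-.5+255,(295+.5)/4.2-.5+130
P=back(ct,u,v,z=.0645);d=P[:2]-O;print('top hole',d@ex,d@ey)
s0=back(ct,300.006,185.99,z=.0645)[:2]-O;print('top hole start',s0@ex,s0@ey)
```

```text
side hole -0.07590023447894492 -0.032631634780730154
top hole -0.07535246207757362 -0.02996370645922904
top hole start -0.0353555366179306 -0.03042405273016999
```

The side and top views both put the plate centre at -75.5 mm, so about 30.5 mm sticks out. Another 9.5 mm of slow push finishes it, and then I'll back off and rise.

>>> carry_out(
  steps=[
    {"dp": [-0.003, 0, 0], "turn": [0, 0, 0], "gripper": 0},
    {"dp": [-0.003, 0, 0], "turn": [0, 0, 0], "gripper": 0},
    {"dp": [-0.002, 0, 0], "turn": [0, 0, 0], "gripper": 0},
    {"dp": [-0.0015, 0, 0], "turn": [0, 0, 0], "gripper": 0},
    {"dp": [0, 0, 0], "turn": [0, 0, 0], "gripper": 0},
  ],
)

```text
clock: 5.85
eef_pos: [0.5553, -0.1494, 0.0618]
eef_rot: [0.0, 1.0, 0.029, -0.0]
force: [-0.2, 0.4, -0.2]
finger_gap: 0.002
grasp_force: 0.0
```

>>> carry_out(
  steps=[
    {"dp": [0.004, 0, 0], "turn": [0, 0, 0], "gripper": 0},
    {"dp": [0.006, 0, 0], "turn": [0, 0, 0], "gripper": 0},
    {"dp": [0, 0, -0.02], "turn": [0, 0, 0], "gripper": 0},
    {"dp": [0, 0, -0.03], "turn": [0, 0, 0], "gripper": 0},
    {"dp": [0, 0, -0.02], "turn": [0, 0, 0], "gripper": 0},
  ],
)

```text
clock: 6.27
eef_pos: [0.5665, -0.149, 0.1339]
eef_rot: [0.001, 1.0, 0.029, 0.0]
force: [0.2, 0.4, 1.1]
finger_gap: 0.001
grasp_force: 0.0
```

```bash
python3 -c "
from h import *
st()"
```

```text
t 6.27 stand -0.0063 -0.0294 z 0.1339 yaw 3.35 zax [ 8.0e-04 -1.1e-03 -1.0e+00] F [0.18 0.37 1.06] gap 0.001 v 0.418
```

>>> carry_out(
  steps=[
    {"dp": [-0.02, 0, 0], "turn": [0, 0, 0], "gripper": 0.75},
    {"dp": [-0.025, 0, 0], "turn": [0, 0, 0], "gripper": 0.75},
    {"dp": [-0.025, 0, 0], "turn": [0, 0, 0], "gripper": 0.75},
    {"dp": [-0.025, 0, 0], "turn": [0, 0, 0], "gripper": 0.75},
    {"dp": [-0.0185, 0, 0], "turn": [0, 0, 0], "gripper": 0.75},
  ],
)

```text
clock: 6.68
eef_pos: [0.4514, -0.1555, 0.132]
eef_rot: [0.0, 1.0, 0.029, 0.0]
force: [0.2, -0.5, 1.1]
finger_gap: 0.71
grasp_force: 0.0
```

>>> carry_out(
  steps=[
    {"dp": [0, 0, 0], "turn": [0, 0, 0], "gripper": 0.75},
    {"dp": [0, 0, 0], "turn": [0, 0, 0], "gripper": 0.75},
    {"dp": [0, 0, 0], "turn": [0, 0, 0], "gripper": 0.75},
    {"dp": [0, 0, 0], "turn": [0, 0, 0], "gripper": 0.75},
    {"dp": [0, 0, 0], "turn": [0, 0, 0], "gripper": 0.75},
  ],
)

```text
clock: 7.1
eef_pos: [0.4528, -0.1553, 0.1315]
eef_rot: [0.0, 1.0, 0.029, -0.0]
force: [0.2, 0.7, -0.0]
finger_gap: 0.753
grasp_force: 0.0
```

Run:
```python
from h import *
s=st();c=optics.camera_params('side');p,d=optics.camera('side');np.savez('pics/s3.npz',p=p,d=d)
C=cloud(c,d);X=(C[...,:2]-O)@np.c_[ex,ey];H=C[...,2]
m=(abs(X[...,0]+.12)<.03)&(abs(X[...,1]+.03)<.07)&(H>.09)&(H<.3)
for y0,y1 in((-.09,-.03),(-.03,.03)):
    k=m&(X[...,1]>y0)&(X[...,1]<y1);print(k.sum(),np.sort(H[k])[:8].round(4),X[k][np.argsort(H[k])[:4]].round(3))
    print('x range',np.percentile(X[k&(H<.15)][:,0],[2,98]))
cw=optics.camera_params('wrist');q,dw=optics.camera('wrist');np.savez('pics/w3.npz',p=q,d=dw,E=cw['extrinsics'])
A=cv2.resize(p[100:290,200:390],(400,400),interpolation=cv2.INTER_CUBIC)
save('m3',np.hstack([A,cv2.resize(q[184:384,158:358],(400,400),interpolation=cv2.INTER_CUBIC)]))
```

```text
t 7.1 stand -0.1201 -0.0289 z 0.1315 yaw 3.34 zax [-9.e-04 -2.e-04 -1.e+00] F [ 0.22  0.69 -0.05] gap 0.753 v 0.005
1429 [0.1351 0.1355 0.1363 0.1363 0.1366 0.138  0.1382 0.1383] [[-0.12  -0.067]
 [-0.114 -0.068]
 [-0.123 -0.067]
 [-0.116 -0.068]]
x range [-0.13218257 -0.11382806]
572 [0.136  0.137  0.137  0.137  0.1375 0.138  0.1382 0.1382] [[-0.118  0.003]
 [-0.113  0.003]
 [-0.128  0.003]
 [-0.126  0.002]]
x range [-0.13133226 -0.11036119]
```

View pics/m3.png

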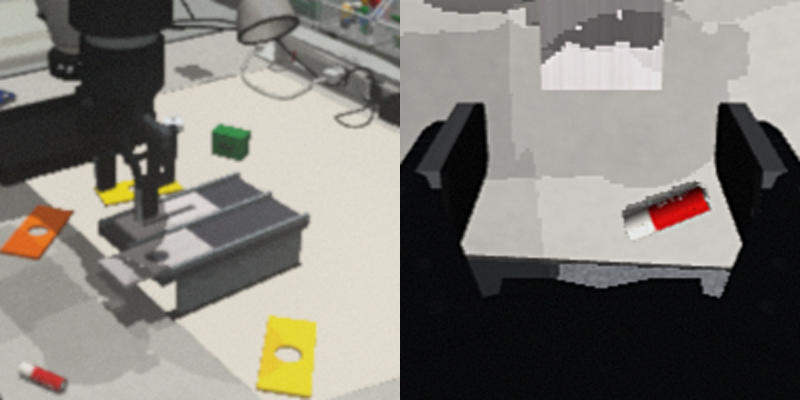

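The side view shows the plate sticking out with the gripper above it. In the wrist view the plate's near edge is at (601,88), centred between the pads at 485 and 717. The fingertips are about 4–6 mm above the TCP height. I'll check the overhang and then descend.

Run:
```python
from h import *
w=np.load('pics/w3.npz');c=dict(optics.camera_params('wrist'));c['extrinsics']=w['E']
for x in (545,601,658):
    P=back(c,158+(x-400+.5)/2-.5,184+88.5/2-.5,z=.063)[:2]-O;print('near end',P@ex,P@ey)
```

```text
near end -0.13890998559630766 -0.004927938978021485
near end -0.13892650382658203 -0.02857795856373226
near end -0.13894332085849695 -0.05265578818316672
```

>>> carry_out(
  steps=[
    {"dp": [-0.001, 0, 0.015], "turn": [0, 0, 0], "gripper": 0.75},
    {"dp": [0, 0, 0.025], "turn": [0, 0, 0], "gripper": 0.75},
    {"dp": [0, 0, 0.02], "turn": [0, 0, 0], "gripper": 0.75},
    {"dp": [0, 0, 0.012], "turn": [0, 0, 0], "gripper": 0.75},
    {"dp": [0, 0, 0], "turn": [0, 0, 0], "gripper": 0.75},
  ],
)

```text
clock: 7.62
eef_pos: [0.4497, -0.1553, 0.0568]
eef_rot: [-0.0, 1.0, 0.029, -0.003]
force: [-0.5, 0.2, 0.2]
finger_gap: 0.752
grasp_force: 0.0
```

>>> carry_out(
  steps=[
    {"dp": [0, 0, 0], "turn": [0, 0, 0], "gripper": 0.75},
    {"dp": [0, 0, 0], "turn": [0, 0, 0], "gripper": 0.75},
    {"dp": [0, 0, 0], "turn": [0, 0, 0], "gripper": 0.75},
    {"dp": [0, 0, 0], "turn": [0, 0, 0], "gripper": 0.75},
    {"dp": [0, 0, 0], "turn": [0, 0, 0], "gripper": 0.75},
  ],
)

```text
clock: 8.03
eef_pos: [0.4518, -0.1555, 0.0607]
eef_rot: [0.0, 1.0, 0.029, 0.001]
force: [-0.5, 0.8, 0.2]
finger_gap: 0.748
grasp_force: 0.0
```

```bash
python3 -c "
from h import *
st()"
```

```text
t 8.03 stand -0.1211 -0.029 z 0.0607 yaw 3.34 zax [ 1.5e-03 -1.0e-04 -1.0e+00] F [-0.51  0.84  0.24] gap 0.748 v 0.007
```

39 mm sticks out, which is what was asked. I'll go down to TCP z of about 0.053 and close with a light-to-medium squeeze.

>>> carry_out(
  steps=[
    {"dp": [0, 0, 0.004], "turn": [0, 0, 0], "gripper": 0.75},
    {"dp": [0, 0, 0.0035], "turn": [0, 0, 0], "gripper": 0.75},
    {"dp": [0, 0, 0], "turn": [0, 0, 0], "gripper": 0.75},
    {"dp": [0, 0, 0], "turn": [0, 0, 0], "gripper": 0.7},
    {"dp": [0, 0, 0], "turn": [0, 0, 0], "gripper": 0.65},
  ],
  squeeze=60,
)

```text
clock: 8.45
eef_pos: [0.4513, -0.1555, 0.0523]
eef_rot: [0.0, 1.0, 0.029, -0.0]
force: [0.1, 0.2, -0.0]
finger_gap: 0.649
grasp_force: 0.0
```

>>> carry_out(
  steps=[
    {"dp": [0, 0, 0], "turn": [0, 0, 0], "gripper": 0.6},
    {"dp": [0, 0, 0], "turn": [0, 0, 0], "gripper": 0.4},
    {"dp": [0, 0, 0], "turn": [0, 0, 0], "gripper": 0.2},
    {"dp": [0, 0, 0], "turn": [0, 0, 0], "gripper": 0.2},
    {"dp": [0, 0, 0], "turn": [0, 0, 0], "gripper": 0.2},
  ],
  squeeze=60,
)

```text
clock: 8.87
eef_pos: [0.4514, -0.1555, 0.0527]
eef_rot: [0.0, 1.0, 0.029, 0.0]
force: [-2.1, 1.6, 3.2]
finger_gap: 0.558
grasp_force: 61.3
```

```bash
python3 -c "
from h import *
print(st()['grasp_force'])"
```

```text
t 8.87 stand -0.1215 -0.029 z 0.0527 yaw 3.34 zax [ 3.e-04 -2.e-04 -1.e+00] F [-2.14  1.59  3.23] gap 0.558 v 0.002
61.303067207336426
```

Gripped at 61 N. I'll lift gently to clear the ribs.

>>> carry_out(
  steps=[
    {"dp": [0, 0, -0.004], "turn": [0, 0, 0], "gripper": 0.2},
    {"dp": [0, 0, -0.006], "turn": [0, 0, 0], "gripper": 0.2},
    {"dp": [0, 0, -0.01], "turn": [0, 0, 0], "gripper": 0.2},
    {"dp": [0, 0, -0.015], "turn": [0, 0, 0], "gripper": 0.2},
    {"dp": [0, 0, -0.02], "turn": [0, 0, 0], "gripper": 0.2},
  ],
)

```text
clock: 9.28
eef_pos: [0.4507, -0.1554, 0.1074]
eef_rot: [-0.0, 1.0, 0.029, -0.001]
force: [0.6, 0.7, -0.1]
finger_gap: 0.56
grasp_force: 61.8
```

>>> carry_out(
  steps=[
    {"dp": [0, 0, -0.02], "turn": [0, 0, 0], "gripper": 0.2},
    {"dp": [0, 0, -0.01], "turn": [0, 0, 0], "gripper": 0.2},
    {"dp": [0, 0, 0], "turn": [0, 0, 0], "gripper": 0.2},
    {"dp": [0, 0, 0], "turn": [0, 0, 0], "gripper": 0.2},
  ],
)

```text
clock: 9.62
eef_pos: [0.4515, -0.1552, 0.1373]
eef_rot: [-0.0, 1.0, 0.029, 0.0]
force: [-0.5, 0.5, -1.3]
finger_gap: 0.558
grasp_force: 61.8
```

Run:
```python
from h import *
print(st()['grasp_force']);p,d=optics.camera('side');q,_=optics.camera('wrist')
A=cv2.resize(p[100:290,200:390],(400,400),interpolation=cv2.INTER_CUBIC)
save('m4',np.hstack([A,cv2.resize(q[134:384,133:383],(400,400),interpolation=cv2.INTER_CUBIC)]))
```

```text
t 9.62 stand -0.1214 -0.0288 z 0.1373 yaw 3.33 zax [ 7.e-04  5.e-04 -1.e+00] F [-0.49  0.49 -1.27] gap 0.558 v 0.035
61.77663803100586
```

View pics/m4.png

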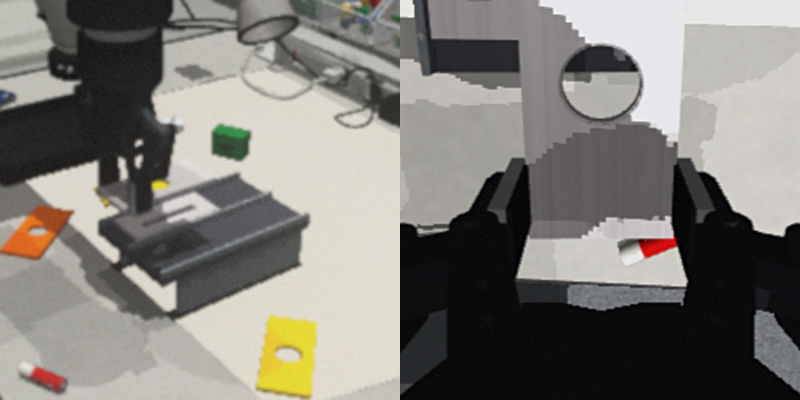

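The plate is held level between the pads, with the hole at (601,82) in the wrist half, and the slotted plate hasn't moved. Now I'll carry it left to the tray.

>>> carry_out(
  steps=[
    {"dp": [0.002, -0.012, 0], "turn": [0, 0, 0], "gripper": 0.2},
    {"dp": [0.005, -0.024, 0], "turn": [0, 0, 0], "gripper": 0.2},
    {"dp": [0.005, -0.03, 0], "turn": [0, 0, 0], "gripper": 0.2},
    {"dp": [0.005, -0.03, 0], "turn": [0, 0, 0], "gripper": 0.2},
    {"dp": [0.005, -0.03, 0], "turn": [0, 0, 0], "gripper": 0.2},
  ],
)

```text
clock: 10.13
eef_pos: [0.4653, -0.0273, 0.1359]
eef_rot: [0.0, 1.0, 0.029, -0.001]
force: [1.2, 0.4, -0.3]
finger_gap: 0.561
grasp_force: 61.8
```

>>> carry_out(
  steps=[
    {"dp": [0.005, -0.03, 0], "turn": [0, 0, 0], "gripper": 0.2},
    {"dp": [0.005, -0.03, 0], "turn": [0, 0, 0], "gripper": 0.2},
    {"dp": [0.005, -0.03, 0], "turn": [0, 0, 0], "gripper": 0.2},
    {"dp": [0.005, -0.03, 0], "turn": [0, 0, 0], "gripper": 0.2},
    {"dp": [0.005, -0.03, 0], "turn": [0, 0, 0], "gripper": 0.2},
  ],
)

```text
clock: 10.55
eef_pos: [0.4815, 0.1242, 0.1359]
eef_rot: [0.0, 1.0, 0.029, -0.001]
force: [1.2, -0.3, -1.0]
finger_gap: 0.564
grasp_force: 61.8
```

>>> carry_out(
  steps=[
    {"dp": [0.005, -0.03, 0], "turn": [0, 0, 0], "gripper": 0.2},
    {"dp": [0.005, -0.03, 0], "turn": [0, 0, 0], "gripper": 0.2},
    {"dp": [0.005, -0.03, 0], "turn": [0, 0, 0], "gripper": 0.2},
    {"dp": [0.005, -0.03, 0], "turn": [0, 0, 0], "gripper": 0.2},
    {"dp": [0.005, -0.018, 0], "turn": [0, 0, 0], "gripper": 0.2},
  ],
)

```text
clock: 10.97
eef_pos: [0.4983, 0.2642, 0.1353]
eef_rot: [0.001, 1.0, 0.03, -0.001]
force: [0.0, -1.4, -1.0]
finger_gap: 0.561
grasp_force: 61.8
```

>>> carry_out(
  steps=[
    {"dp": [0, 0, 0], "turn": [0, 0, 0], "gripper": 0.2},
    {"dp": [0, 0, 0], "turn": [0, 0, 0], "gripper": 0.2},
    {"dp": [0, 0, 0], "turn": [0, 0, 0], "gripper": 0.2},
    {"dp": [0, 0, 0], "turn": [0, 0, 0], "gripper": 0.2},
    {"dp": [0, 0, 0], "turn": [0, 0, 0], "gripper": 0.2},
  ],
)

```text
clock: 11.38
eef_pos: [0.4991, 0.2612, 0.1373]
eef_rot: [0.0, 1.0, 0.029, 0.0]
force: [0.0, 0.3, -0.8]
finger_gap: 0.564
grasp_force: 61.8
```

Run:
```python
from h import *
s=st();print(s['grasp_force'],s['eef_pos'])
c=optics.camera_params('wrist');q,d=optics.camera('wrist');C=cloud(c,d)
save('m5',q,k=1.4)
# plate plane
m=(C[...,2]>.1)&(C[...,2]<.17)&(C[...,0]>.525)&(abs(C[...,1]-s['eef_pos'][1])<.03)
X=C[m];A=np.c_[X[:,:2]-s['eef_pos'][:2],np.ones(len(X))];print(len(X),'plane',np.linalg.lstsq(A,X[:,2],rcond=None)[0].round(4),X.min(0),X.max(0))
m=(C[...,2]<.015)&(C[...,2]>-.01)&(abs(C[...,0]-.6)<.04)&(abs(C[...,1]-.2)<.012);print('floor',m.sum(),np.median(C[m][:,2]))
```

```text
t 11.38 stand -0.0492 0.3841 z 0.1373 yaw 3.28 zax [ 0.e+00 -1.e-04 -1.e+00] F [ 0.03  0.28 -0.76] gap 0.564 v 0.005
61.83612585067749 [0.49914227 0.26123137 0.13727277]
13310 plane [ 0.001  -0.0014  0.1494] [0.52502542 0.23800209 0.14415841] [0.59334542 0.2911995  0.15159999]
floor 2269 0.004548936653201731
```

View pics/m5.png

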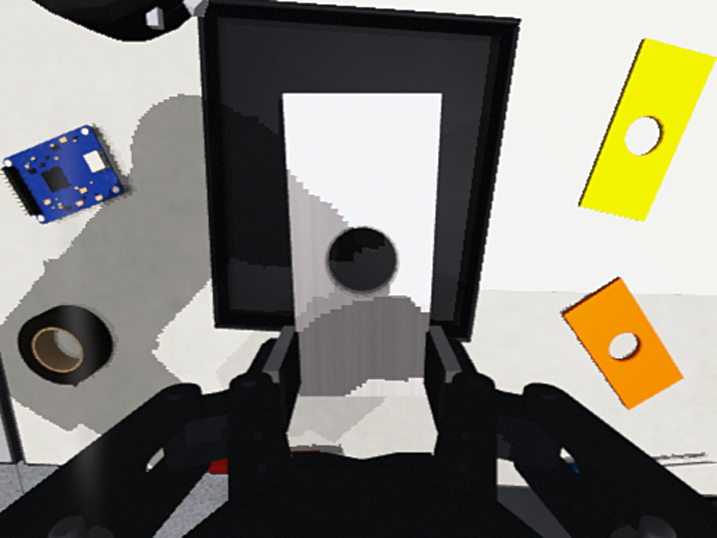

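The plate hangs level over the tray, well inside its walls. Its top is 12 mm above the TCP and the tray floor is at z 0.0045. Lowering now.

>>> carry_out(
  steps=[
    {"dp": [0, 0, 0.015], "turn": [0, 0, 0], "gripper": 0.2},
    {"dp": [0, 0, 0.025], "turn": [0, 0, 0], "gripper": 0.2},
    {"dp": [0, 0, 0.025], "turn": [0, 0, 0], "gripper": 0.2},
    {"dp": [0, 0, 0.025], "turn": [0, 0, 0], "gripper": 0.2},
    {"dp": [0, 0, 0.02], "turn": [0, 0, 0], "gripper": 0.2},
  ],
)

```text
clock: 11.85
eef_pos: [0.4986, 0.2612, 0.0255]
eef_rot: [0.0, 1.0, 0.029, -0.001]
force: [-0.3, -0.3, -1.1]
finger_gap: 0.558
grasp_force: 61.8
```

>>> carry_out(
  steps=[
    {"dp": [0, 0, 0.008], "turn": [0, 0, 0], "gripper": 0.2},
    {"dp": [0, 0, 0.004], "turn": [0, 0, 0], "gripper": 0.2},
    {"dp": [0, 0, 0], "turn": [0, 0, 0], "gripper": 0.2},
    {"dp": [0, 0, 0], "turn": [0, 0, 0], "gripper": 0.2},
    {"dp": [0, 0, 0], "turn": [0, 0, 0], "gripper": 0.2},
  ],
)

```text
clock: 12.27
eef_pos: [0.5, 0.2627, 0.0171]
eef_rot: [-0.001, 1.0, 0.029, 0.001]
force: [1.2, 1.0, -0.2]
finger_gap: 0.562
grasp_force: 61.9
```

>>> carry_out(
  steps=[
    {"dp": [0, 0, 0], "turn": [0, 0, 0], "gripper": 0.2},
    {"dp": [0, 0, 0.0025], "turn": [0, 0, 0], "gripper": 0.2},
    {"dp": [0, 0, 0.0025], "turn": [0, 0, 0], "gripper": 0.2},
    {"dp": [0, 0, 0], "turn": [0, 0, 0], "gripper": 0.2},
    {"dp": [0, 0, 0], "turn": [0, 0, 0], "gripper": 0.2},
  ],
)

```text
clock: 12.68
eef_pos: [0.499, 0.2619, 0.01]
eef_rot: [0.0, 1.0, 0.029, -0.0]
force: [0.2, -0.0, 0.2]
finger_gap: 0.563
grasp_force: 61.9
```

```bash
python3 -c "
from h import *
print(st()['grasp_force'])"
```

```text
t 12.68 stand -0.0493 0.3848 z 0.01 yaw 3.34 zax [-4.e-04 -5.e-04 -1.e+00] F [ 0.21 -0.04  0.15] gap 0.563 v 0.005
61.85573101043701
```

>>> carry_out(
  steps=[
    {"dp": [0, 0, 0.0025], "turn": [0, 0, 0], "gripper": 0.2},
    {"dp": [0, 0, 0.0025], "turn": [0, 0, 0], "gripper": 0.2},
    {"dp": [0, 0, 0.002], "turn": [0, 0, 0], "gripper": 0.2},
    {"dp": [0, 0, 0], "turn": [0, 0, 0], "gripper": 0.2},
    {"dp": [0, 0, 0], "turn": [0, 0, 0], "gripper": 0.2},
  ],
)

```text
clock: 13.1
eef_pos: [0.499, 0.2619, 0.003]
eef_rot: [0.0, 1.0, 0.029, -0.0]
force: [-0.6, -0.1, -0.9]
finger_gap: 0.561
grasp_force: 61.9
```

>>> carry_out(
  steps=[
    {"dp": [0, 0, 0.001], "turn": [0, 0, 0], "gripper": 0.2},
    {"dp": [0, 0, 0], "turn": [0, 0, 0], "gripper": 0.2},
    {"dp": [0, 0, 0], "turn": [0, 0, 0], "gripper": 0.2},
  ],
)

```text
clock: 13.35
eef_pos: [0.4992, 0.2621, 0.0023]
eef_rot: [0.0, 1.0, 0.029, 0.0]
force: [-1.2, -0.3, -1.4]
finger_gap: 0.564
grasp_force: 61.9
```

```bash
python3 -c "
from h import *
print(st()['grasp_force'])"
```

```text
t 13.35 stand -0.0491 0.3849 z 0.0023 yaw 3.34 zax [ 0.e+00 -1.e-04 -1.e+00] F [-1.17 -0.32 -1.35] gap 0.564 v 0.001
61.85577034950256
```

>>> carry_out(
  steps=[
    {"dp": [0, 0, 0.001], "turn": [0, 0, 0], "gripper": 0.2},
    {"dp": [0, 0, 0.001], "turn": [0, 0, 0], "gripper": 0.2},
    {"dp": [0, 0, 0], "turn": [0, 0, 0], "gripper": 0.2},
  ],
)

```text
clock: 13.6
eef_pos: [0.4993, 0.2622, 0.0016]
eef_rot: [0.0, 1.0, 0.029, 0.0]
force: [-4.0, -1.2, 7.6]
finger_gap: 0.561
grasp_force: 65.9
```

>>> carry_out(
  steps=[
    {"dp": [0, 0, 0.001], "turn": [0, 0, 0], "gripper": 0.2},
    {"dp": [0, 0, 0], "turn": [0, 0, 0], "gripper": 0.2},
  ],
)

```text
clock: 13.77
eef_pos: [0.4994, 0.2622, 0.0016]
eef_rot: [0.0, 1.0, 0.029, 0.0]
force: [-7.2, -2.5, 12.5]
finger_gap: 0.562
grasp_force: 69.0
```

The fingertips touch the floor with the plate about 4 mm above it. I'll back off slightly and open.

>>> carry_out(
  steps=[
    {"dp": [0, 0, -0.0022], "turn": [0, 0, 0], "gripper": 0.2},
    {"dp": [0, 0, 0], "turn": [0, 0, 0], "gripper": 0.2},
    {"dp": [0, 0, 0], "turn": [0, 0, 0], "gripper": 0.6},
    {"dp": [0, 0, 0], "turn": [0, 0, 0], "gripper": 0.7},
    {"dp": [0, 0, 0], "turn": [0, 0, 0], "gripper": 0.8},
  ],
  squeeze=20,
)

```text
clock: 14.18
eef_pos: [0.4991, 0.2619, 0.0012]
eef_rot: [0.0, 1.0, 0.029, -0.0]
force: [-1.1, 0.5, -0.4]
finger_gap: 0.798
grasp_force: 0.0
```

>>> carry_out(
  steps=[
    {"dp": [0, 0, 0], "turn": [0, 0, 0], "gripper": 0.8},
    {"dp": [0, 0, 0], "turn": [0, 0, 0], "gripper": 0.8},
    {"dp": [0, 0, 0], "turn": [0, 0, 0], "gripper": 0.8},
  ],
)

```text
clock: 14.43
eef_pos: [0.4991, 0.262, 0.0014]
eef_rot: [0.0, 1.0, 0.029, -0.0]
force: [0.3, -0.4, -0.2]
finger_gap: 0.801
grasp_force: 0.0
```

>>> carry_out(
  steps=[
    {"dp": [0, 0, -0.005], "turn": [0, 0, 0], "gripper": 0.8},
    {"dp": [0, 0, -0.015], "turn": [0, 0, 0], "gripper": 0.8},
    {"dp": [0, 0, -0.03], "turn": [0, 0, 0], "gripper": 0.8},
    {"dp": [0, 0, -0.03], "turn": [0, 0, 0], "gripper": 0.8},
    {"dp": [0, 0, -0.03], "turn": [0, 0, 0], "gripper": 0.8},
  ],
)

```text
clock: 14.85
eef_pos: [0.499, 0.2618, 0.1131]
eef_rot: [0.0, 1.0, 0.029, -0.0]
force: [0.1, 0.7, 0.4]
finger_gap: 0.801
grasp_force: 0.0
```

>>> carry_out(
  steps=[
    {"dp": [0, 0, -0.03], "turn": [0, 0, 0], "gripper": 0.8},
    {"dp": [0, 0, 0], "turn": [0, 0, 0], "gripper": 0.8},
    {"dp": [0, 0, 0], "turn": [0, 0, 0], "gripper": 0.8},
    {"dp": [0, 0, 0], "turn": [0, 0, 0], "gripper": 0.8},
    {"dp": [0, 0, 0], "turn": [0, 0, 0], "gripper": 0.8},
  ],
)

```text
clock: 15.27
eef_pos: [0.4986, 0.2617, 0.1402]
eef_rot: [0.001, 1.0, 0.029, -0.001]
force: [-0.5, 0.1, -0.8]
finger_gap: 0.8
grasp_force: 0.0
```

Run:
```python
from h import *
s=st()
c=optics.camera_params('wrist');q,d=optics.camera('wrist');C=cloud(c,d)
p,_=optics.camera('side')
save('m6',np.hstack([cv2.resize(q,(480,360)),cv2.resize(p[110:270,160:360],(320,360))]))
m=(q.min(-1)>90)&(abs(C[...,0]-.553)<.09)&(abs(C[...,1]-.271)<.08)&(C[...,2]<.03)
X=C[m];A=np.c_[X[:,:2]-X[:,:2].mean(0),np.ones(len(X))];print(len(X),'plane',np.linalg.lstsq(A,X[:,2],rcond=None)[0].round(4),cv2.minAreaRect(X[:,:2].astype(np.float32)))
```

```text
t 15.27 stand -0.0497 0.3846 z 0.1402 yaw 3.33 zax [-0.0018 -0.0013 -1.    ] F [-0.52  0.08 -0.81] gap 0.8 v 0.008
5190 plane [ 0.0006 -0.0047  0.0093] ((0.5369066596031189, 0.26479408144950867), (0.11250869929790497, 0.052445605397224426), 3.4375722408294678)
```

View pics/m6.png

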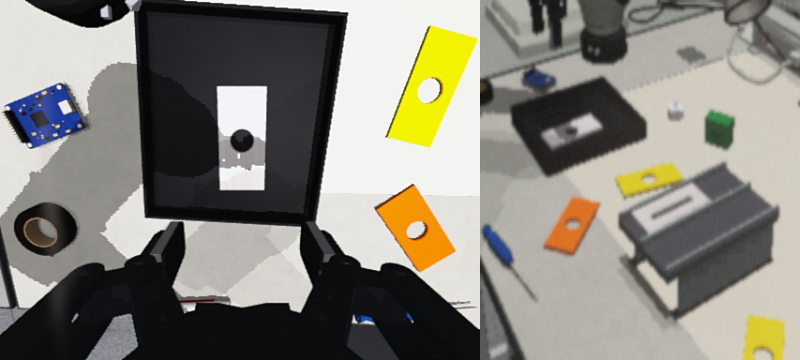

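The holed plate, at (241,138) in the wrist view, lies flat in the tray with its top at z 0.009. The slotted plate is still in its lane in the side view, and the gripper is clear.

```bash
python3 -c "
from plant import finish_job
print(finish_job())"
```

```text
the job is handed in; nothing more can be done
None
```

The holed plate was pushed out about 39 mm, gripped by its long sides and laid flat in the black tray; the slotted plate stayed in its lane, and the job was handed in at about 15 s.

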